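# Close the casting box, then hold up its outer lid

## Robot

A 6-joint arm with a two-finger parallel gripper is mounted at the origin on a cart in front of the work surface, level with it; the furniture and walls round the work are solid. World frame = base frame: x ahead of the robot, y to its left, z up, the work surface at z = 0. Lengths are in m, angles in rad, forces in N, time in s.
With the tool pointing down it reaches from about 0.25 to 0.725 m from the base axis. Payload 4 kg.
Tool frame: the origin (TCP) lies between the finger pads; the fingertips stand 25 mm ahead of it and the grasp point (between the pads) lies 6 mm ahead of it (arm.tip_reach is the distance from the TCP to the fingertips, in m); z points along the fingers, y is the line along which they close (so a half turn about z gives the same grasp; the last joint's range is limited). The gripper opens to 85 mm and grips with 20 to 120 N. Pads are 22 mm wide; open, the fingers measure 114 mm over their backs; the gripper's body (76 mm by 85 mm) begins 54 mm behind the grasp point. The pads swing forward as they close: fully open they stand 13 mm farther back than shut.
Start: joints at [1.298, 0.241, 0.005, 1.335, 0, 1.571], TCP at [0.135, 0.482, 0.256] pointing down, gripper open.
Joint ranges: [-2.72, 2.72], [-1.05, 1.87], [-1.09, 1.28], [-1.99, 2.15], [-1.42, 1.44], [-3.14, 3.14]. Speed limits (rad/s): [2.79, 2.79, 3.14, 3.14, 3.14, 3.14].

## Interface

Orientations are given as [roll, pitch, yaw] about the fixed x, y, z axes, in that order (R = Rz(yaw) Ry(pitch) Rx(roll)).
In Python, from workcell import arm, cams, nets gives the robot as it stands.
- The arm moves only by the tool step_arm, never from a script. Its argument "plan" is text: rows parted by semicolons, each of 7 numbers parted by spaces: the shift along the world's x, y, z scaled (see below), then the turn, a rotation vector about the world's x, y, z scaled (see below), then the opening, from 0 (shut) to 1 (fully open). In form: tx ty tz rx ry rz fingers; .... A call has 1 to 8 rows; each row is the pose to reach, as a shift and turn from the pose commanded when the call began, turning the shorter way round; what a row does not reach only later rows make up. The controller multiplies each number of a shift by 120 mm and each number of a turn by pi rad. A row lasts 1/10 s, in which the tool goes at most 50 mm and 8.59 degrees, less where a joint would pass 70% of its speed; a pose out of reach is approached as far as the arm can. A call with a number of a shift or a turn outside -1 to 1 is refused whole. A call with a gripper value outside its range is refused whole. The fingers move at their own pace and stop on an object; "grip_force" is the grip in N (left out, the last holds). Time passes only in rows, so rows that repeat a pose let the fingers close. It gives the time, the measured TCP pose, the force, the opening and the grip force at its end, in the units of the state.
- arm.read_state(): the state, without advancing time (a new reading comes with each control period).
- cams.grab_frame(name): name is "scene" or "top"; returns (picture, depth): 384x512x3 uint8, red, green, blue; 384x512 float32, m along the optical axis (not along the pixel's ray), 0 where there is no reading.
- cams.camera_params(name): a dict with "K" (3x3 intrinsics, pixels), "k1" (the pictures are not rectified: a ray, as slopes to the right and down, at radius r is drawn at 1 + k1 r^2 times it, then the intrinsics apply), "rvec" (rotation vector, rad) and "tvec" (3), from world to camera coordinates, as OpenCV has them. Camera axes: x right, y down, z forward; pixel columns grow to the right and rows downward; lengths in m; the calibration is good to about 2 mm. A picture is of the moment at which its call begins. camera_params takes no time and is no camera call.
- arm.finish_job(): hands the job in; it is judged then, once.
Trained networks look in the newest picture that a camera, given by its name, has taken for a name from the list of things; names that differ only in an ending like _2 or _b are one class to them, and where a whole thing is asked for, a point or a joint stands for the part that bears it (a point fixed in the world has none). Each returns a list of dicts, best first, with "p" (0 to 1); they miss things now and then, are a little off and sometimes report something else, mostly with a low value. They report only what shows in the picture. A call takes as long as a camera call.
- nets.search_frame(camera, thing): "bbox" ([centre column, centre row, width, height] in pixels, round what is visible of it).
- nets.outline_of(camera, thing): "pixels" (384x512 bool, what is visible of it) and "bbox" ([centre column, centre row, width, height] in pixels, round what is visible of it).
- nets.landmark_of(camera, thing): "position" ([column, row] in pixels: a listed point, or the origin of a listed thing).
The state is a dict: "time_s": time; "qpos": joint angles; "qvel": joint speeds; "joint_efforts": joint torques, N m; "tcp_pos": TCP position; "eef_rot": TCP orientation; "contact_force": force on the tool from outside, world axes, zero at the start; "wrist_torque": the same for the moment, N m; "gripper_width": finger opening in m; "grip_force": force on a finger pad.
Only numpy, scipy, OpenCV 4.12 (cv2) and the standard library are available. Lean on these libraries where they do the work, as an engineer would, in place of code of your own. Each camera call takes 0.05 s, during which the arm holds its last target. There are 200 camera calls.

## Task

Close up the narrow open casting box: push its own drawer fully shut first, then pick up the two nested lids together by the inner lid (the tray), set them down, not dropped, squarely seated on the box and let go. Then take the outer lid (the dust cover) by its grip block and lift it alone about ten centimetres straight up, leaving the inner lid seated on the box, and finish while still holding the outer lid level there above the box, so that I can get at the tray. Leave the casting in the box and the things lying about alone.

Things in the scene. Friction and masses are not known exactly. Their poses are not given: they have to be found in the camera images.
- cast_box: Narrow wooden casting box screwed to the bench (fixed), open on top: 136 mm long (its x), 54 mm wide (its y), 84 mm high; small steel foot lugs reach 13 mm out from its long sides. Origin at the centre of its underside, z up; its front, with the drawer, faces its -x (roughly the robot). With the lids on, the inner lid's origin is 74 mm above this origin, x axes parallel (either way round).
- box_mouth (a point): Centre of the box's open mouth, at its rim (84 mm above the bench). The well below is 128 mm (box x) by 46 mm (box y) inside, walls 4 mm, 47 mm deep, with a casting lying in it.
- drawer (a joint): Opening of the drawer in the foot of the box (m): 0 is fully shut, the front face then 6 mm proud of the box; it starts 0.025 to 0.045 open and slides out along the box's -x. Light friction (about 1 N), no spring, stays where left; rigid stop at 0.
- drawer_handle (a point): Middle of the drawer's steel bar handle, on the bar's axis: bar 10 mm thick, 46 mm long along the box's y, 20 mm above the bench, 30 mm in front of the drawer's front face (53 mm wide, 4.5 to 33.5 mm above the bench). With the drawer shut it lies 104 mm from the box's origin along its -x.
- inner_lid: Inner lid: a loose shallow wooden tray on a black rubber gasket ring. Origin at the centre of its underside, z up. Gasket 123 x 41 mm (x, y), 0 to 10 mm up, round-edged, 2.5 mm play each side in the box's well. Tray 142 x 60 mm, 10 to 28 mm up, upright outer faces (grip across the 60 mm), 5 mm walls, floor 15 mm up. 0.2 to 0.4 kg. Starts on the bench with the outer lid in it.
- outer_lid: Outer lid: a loose hollow wooden dust cover nested in the inner lid's tray, 127 x 45 mm (x, y), 22 mm high, 2.5 mm play each side, no latch. Origin at the centre of its underside, which rests 15 mm above the inner lid's origin, x axes parallel. Grip block in the middle of its top: 60 mm long (x), 14 mm wide (y), 22 to 48 mm above its origin. 0.1 to 0.2 kg.
- pod: Off-white long plaster casting, 38 x 92 x 33 mm high, lying in the well of the box. Origin at the centre of its underside. Leave it.
- lemon: Bystander, loose: lemon-shaped plaster casting, 48 x 80 x 43 mm high. Origin at the centre of its underside. Leave it.
- block: Bystander, loose: brown wooden sanding block, 55 x 90 x 30 mm high. Origin at the centre of its underside. Leave it.
- rasp: Bystander, loose: half-round rasp with a wooden handle, 305 mm long, 28 mm high. Origin at the centre of its underside. Leave it.
- brush: Bystander, loose: flat paint brush, 195 mm long, 10 mm high. Origin at the centre of its underside. Leave it.

How it is judged:
On the way, in this order (a step that is already met when the one before it is completed fails the run):
1. the drawer is fully shut (within 4 mm) (value of joint drawer below 0.004 m), for 0.2 s.
2. both lids, still nested, are seated on the box and let go (value of joint drawer below 0.004 m and x of inner_lid in the frame of cast_box between -0.006 and 0.006 m and y of inner_lid in the frame of cast_box between -0.006 and 0.006 m and z of inner_lid in the frame of cast_box between 0.07 and 0.077 m and angle between inner_lid's own z axis and vertical below 0.06 rad and angle between the x axis of inner_lid and the x axis of cast_box, either way round below 0.12 rad and z of outer_lid in the frame of inner_lid below 0.022 m and contact force between the fingers and inner_lid below 0.1 N and contact force between the fingers and outer_lid below 0.1 N), for 0.2 s.
At the end, for the whole second after the job is handed in: Drawer shut to 4 mm. Inner lid seated on the box (6 mm per axis, 4 mm in height, 0.06 rad tilt, 0.12 rad yaw), free of gripper and outer lid; casting in the well. Outer lid held in the fingers (over 1 N), still, 60 to 165 mm above its rest, within 40 mm sideways, tilt under 0.2 rad (value of joint drawer below 0.004 m and x of inner_lid in the frame of cast_box between -0.006 and 0.006 m and y of inner_lid in the frame of cast_box between -0.006 and 0.006 m and z of inner_lid in the frame of cast_box between 0.07 and 0.077 m and angle between inner_lid's own z axis and vertical below 0.06 rad and angle between the x axis of inner_lid and the x axis of cast_box, either way round below 0.12 rad and z of outer_lid in the frame of inner_lid between 0.075 and 0.18 m and horizontal distance between outer_lid and inner_lid below 0.04 m and angle between outer_lid's own z axis and vertical below 0.2 rad and linear speed of each of outer_lid, inner_lid below 0.03 m/s and contact force between the fingers and outer_lid above 1 N and contact force between each of outer_lid, the fingers and inner_lid below 0.1 N and z of pod in the frame of cast_box below 0.045 m); the arm keeps its last pose, push and grip.
It fails at once if the outer lid is taken off the inner lid (over 15 mm up) while the inner lid is not seated on the box, or the inner lid is unseated after that (z of outer_lid in the frame of inner_lid above 0.03 m and not (x of inner_lid in the frame of cast_box between -0.006 and 0.006 m and y of inner_lid in the frame of cast_box between -0.006 and 0.006 m and z of inner_lid in the frame of cast_box between 0.07 and 0.077 m and angle between inner_lid's own z axis and vertical below 0.06 rad and angle between the x axis of inner_lid and the x axis of cast_box, either way round below 0.12 rad)).
It fails at once if a lid is dropped (moves faster than 0.35 m/s with no finger on it) ((linear speed of inner_lid above 0.35 m/s and contact force between the fingers and inner_lid below 0.05 N and contact force between the fingers and outer_lid below 0.05 N) or (linear speed of outer_lid above 0.35 m/s and contact force between the fingers and inner_lid below 0.05 N and contact force between the fingers and outer_lid below 0.05 N)).
It fails at once if the casting in the box is moved by more than 30 mm (distance of pod from where it was at the start of the episode above 0.03 m).
It fails at once if a bystander is moved by more than 30 mm (distance of any of lemon, block, rasp, brush from where it was at the start of the episode above 0.03 m).
It also fails if it takes over 72 s, if anything falls off the work surface, if the arm or the gripper's body presses on something with over 40 N, if the wrist force passes 120 N, or if a joint passes its speed limit or range.

## Working session

There is one attempt and no reset: what is moved stays moved. The work goes in short steps, Python scripts to look and compute and a tool call to move; the robot and the scene stay as the last step left them, time stands still between calls to the robot, and variables do not carry over. Pictures are saved under pics/ and viewed, at most 10 in all, crops included, and the job is handed in when it is done.

Besides the shell and the picture viewer there is one more tool, called after ">>>" as a command line: name --argument value ..., lists and objects as JSON in quotes. step_arm: Moves the arm, as the interface text tells. Its arguments: {"type":"object","properties":{"plan":{"type":"string"},"grip_force":{"type":"number"}},"required":["plan"]}

```bash
mkdir -p pics; ls; cat > h.py <<'E'
import numpy as np,cv2
from workcell import arm,cams,nets
def P(n):
    c=cams.camera_params(n);K=np.array(c["K"],float);R=cv2.Rodrigues(np.array(c["rvec"],float))[0];t=np.array(c["tvec"],float).ravel();return K,np.array([c["k1"],0,0,0,0],float),R,t
def cloud(n,d,px):  # px Nx2 col,row -> world by depth
    K,D,R,t=P(n);px=np.asarray(px,float).reshape(-1,2)
    u=cv2.undistortPoints(px.reshape(-1,1,2),K,D).reshape(-1,2)
    z=d[px[:,1].round().astype(int),px[:,0].round().astype(int)]
    k=z>0
    return (np.c_[u*z[:,None],z][k]-t)@R
def at_z(n,px,h):
    K,D,R,t=P(n);u=cv2.undistortPoints(np.asarray(px,float).reshape(-1,1,2),K,D).reshape(-1,2)
    r=np.c_[u,np.ones(len(u))]@R;c=-R.T@t
    return c+r*((h-c[2])/r[:,2])[:,None]
def proj(n,X):
    K,D,R,t=P(n);return cv2.projectPoints(np.asarray(X,float).reshape(-1,1,3),cv2.Rodrigues(R)[0],t,K,D)[0].reshape(-1,2)
E
python3 - <<'E'
from h import *
fr={}
for n in("scene","top"):
    im,d=cams.grab_frame(n);fr[n]=d;cv2.imwrite(f"pics/{n}0.png",im[:,:,::-1]);np.save(f"{n}0.npy",d)
    K,D,R,t=P(n);print(n,(-R.T@t).round(3),R[2].round(2))
    for th in("cast_box","inner_lid","outer_lid","drawer_handle","lemon","block","rasp","brush"):
        o=nets.outline_of(n,th)
        for q in o[:2]:
            m=q["pixels"];ys,xs=np.nonzero(m)
            if len(xs)==0: continue
            p=cloud(n,d,np.c_[xs,ys]);print(n,th,round(q["p"],2),np.round(q["bbox"]),np.percentile(p,[2,50,98],axis=0).round(3).tolist() if len(p) else None)
    for th in("box_mouth","drawer_handle","inner_lid","outer_lid","cast_box"):
        for q in nets.landmark_of(n,th)[:1]:print(n,"lm",th,round(q["p"],2),np.round(q["position"],1))
print(arm.read_state())
E
```

```text
pics
scene [-0.093 -0.663  1.148] [ 0.49  0.47 -0.74]
scene cast_box 0.86 [216. 170.  59.  43.] [[0.514, 0.17, 0.002], [0.622, 0.203, 0.047], [0.71, 0.254, 0.083]]
scene inner_lid 0.61 [316. 247.  30.  40.] [[0.548, -0.276, 0.01], [0.567, -0.244, 0.024], [0.684, -0.204, 0.031]]
scene outer_lid 0.83 [319. 242.  24.  34.] [[0.561, -0.264, 0.018], [0.613, -0.235, 0.035], [0.679, -0.197, 0.063]]
scene drawer_handle 0.66 [197. 185.  23.  16.] [[0.503, 0.208, -0.003], [0.543, 0.241, 0.017], [0.585, 0.277, 0.033]]
scene lemon 0.72 [246. 216.  16.  16.] [[0.529, -0.028, 0.016], [0.545, -0.004, 0.033], [0.568, 0.031, 0.043]]
scene block 0.57 [272. 199.  29.  29.] [[0.626, -0.035, -0.004], [0.666, -0.008, 0.026], [0.722, 0.041, 0.032]]
scene rasp 0.71 [171. 165.  41.  24.] [[0.457, 0.387, -0.0], [0.518, 0.403, 0.006], [0.635, 0.421, 0.013]]
scene rasp 0.67 [348. 296.  64.  70.] [[0.414, -0.424, -0.003], [0.535, -0.41, 0.011], [0.699, -0.394, 0.027]]
scene brush 0.79 [171. 166.  40.  28.] [[0.457, 0.387, -0.003], [0.518, 0.402, 0.005], [0.638, 0.42, 0.013]]
scene lm box_mouth 0.59 [223.1 161.9]
[... 1495 characters left out ...]
.4, 'qpos': array([ 1.29797864e+00,  2.40601882e-01,  4.95073492e-03,  1.33521282e+00,
       -1.87399253e-05,  1.57082976e+00]), 'qvel': array([ 1.25581795e-03,  3.84533026e-04,  1.12877225e-03, -5.76596779e-04,
        1.67999029e-04, -2.18622890e-05]), 'joint_efforts': array([ 8.72304772e-04, -3.72206783e+01,  2.52686495e+01,  1.29934735e-03,
        1.75463100e-05, -8.26921251e-06]), 'tcp_pos': array([0.13472044, 0.48147927, 0.25628668]), 'eef_rot': array([-3.14152502e+00,  1.87421865e-05,  2.86874153e+00]), 'contact_force': array([0.06955074, 0.50607196, 0.2224547 ]), 'wrist_torque': array([-0.03333307, -0.02683601,  0.0116603 ]), 'grip_force': 0.0, 'gripper_width': 0.08537572605040411}
```

```bash
python3 - <<'E'
from h import *
def fit(ps,name):
    r=cv2.minAreaRect((ps[:,:2]*1000).astype(np.float32));b=cv2.boxPoints(r)
    e=b[1]-b[0],b[2]-b[1];L=max(e,key=np.linalg.norm);a=np.degrees(np.arctan2(L[1],L[0]))
    print(name,len(ps),np.round(r[0],1),np.round(r[1],1),"yaw",round((a+90)%180-90,1))
vv,uu=np.mgrid[0:384,0:512];px=np.c_[uu.ravel(),vv.ravel()]
for n in("scene","top"):
    d=np.load(n+"0.npy");X=cloud(n,d,px)
    def reg(x0,x1,y0,y1,z0,z1):
        return X[(X[:,0]>x0)&(X[:,0]<x1)&(X[:,1]>y0)&(X[:,1]<y1)&(X[:,2]>z0)&(X[:,2]<z1)]
    for nm,a in dict(rim=(.5,.78,.12,.32,.076,.09),dface=(.45,.6,.15,.32,.01,.04),tray=(.5,.75,-.32,-.12,.018,.033),cover=(.5,.75,-.32,-.12,.034,.045),grip=(.5,.75,-.32,-.12,.056,.07)).items():
        q=reg(*a)
        if len(q)>5: fit(q,n+" "+nm); print("   zmed",np.median(q[:,2]).round(4))
im=cv2.imread("pics/top0.png");a=cv2.resize(im[130:250,95:215],None,fx=3.3,fy=3.3,interpolation=cv2.INTER_CUBIC);b=cv2.resize(im[130:250,275:395],None,fx=3.3,fy=3.3,interpolation=cv2.INTER_CUBIC)
cv2.imwrite("pics/c0.png",np.hstack([a,b]))
E
```

```text
scene rim 168 [644.  209.7] [ 61.5 138.3] yaw -14.3
   zmed 0.0807
scene dface 237 [554.6 228.4] [ 58.2 106. ] yaw -15.4
   zmed 0.0222
scene tray 299 [ 622.9 -228.7] [147.4  59.9] yaw 17.4
   zmed 0.0269
scene cover 259 [ 620.8 -228.7] [127.9  44.8] yaw 18.4
   zmed 0.0361
scene grip 74 [ 620.  -229.2] [59.4 14.1] yaw 17.9
   zmed 0.0601
top rim 212 [647.2 209.7] [ 55.2 136.2] yaw -13.9
   zmed 0.0803
top dface 266 [556. 231.] [ 52.  101.1] yaw -14.7
   zmed 0.0245
top tray 378 [ 624.7 -229.5] [141.6  60.9] yaw 18.0
   zmed 0.0266
top cover 307 [ 624.6 -229.3] [126.1  46.3] yaw 17.7
   zmed 0.0356
top grip 91 [ 624.8 -229.3] [58.7 14.4] yaw 17.4
   zmed 0.06
```

View pics/scene0.png

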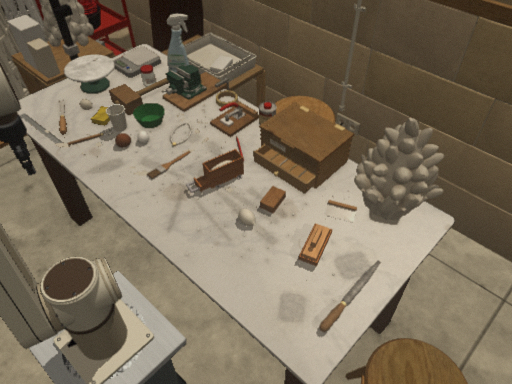

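View pics/c0.png

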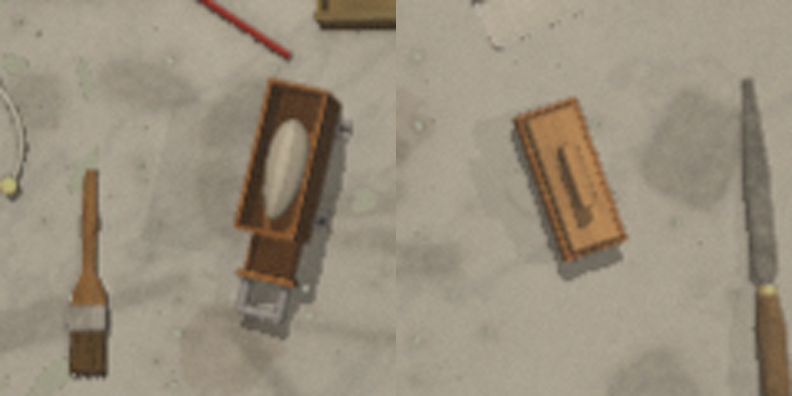

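```bash
python3 - <<'E'
from h import *
vv,uu=np.mgrid[0:384,0:512];px=np.c_[uu.ravel(),vv.ravel()]
X=np.vstack([cloud(n,np.load(n+"0.npy"),px) for n in("scene","top")])
X=X[(X[:,2]>.04)&(X[:,2]<.6)]
print("cell max z mm, rows x, cols y -0.4..0.6")
for x in np.arange(.2,1.0,.06):
    r=[]
    for y in np.arange(-.4,.6,.08):
        k=X[(abs(X[:,0]-x)<.03)&(abs(X[:,1]-y)<.04),2];r.append(int(np.percentile(k,98)*1000) if len(k)>4 else 0)
    print(round(x,2),r)
s=arm.read_state();print(s["tcp_pos"],s["eef_rot"],arm.tip_reach,s["time_s"])
E
```

```text
cell max z mm, rows x, cols y -0.4..0.6
0.2 [0, 0, 0, 0, 0, 0, 0, 0, 0, 0, 0, 0, 0]
0.26 [0, 0, 0, 0, 0, 0, 0, 0, 0, 0, 0, 0, 0]
0.32 [0, 0, 0, 0, 0, 0, 0, 0, 0, 0, 0, 0, 0]
0.38 [0, 0, 0, 0, 0, 0, 0, 0, 0, 0, 0, 0, 0]
0.44 [0, 0, 0, 0, 0, 0, 0, 0, 0, 0, 0, 0, 0]
0.5 [0, 0, 0, 0, 0, 0, 0, 0, 0, 0, 0, 0, 0]
0.56 [0, 0, 0, 0, 0, 44, 0, 82, 86, 0, 0, 0, 44]
0.62 [0, 0, 64, 0, 0, 0, 0, 83, 82, 0, 0, 0, 62]
0.68 [0, 0, 59, 0, 0, 0, 0, 84, 83, 0, 0, 0, 62]
0.74 [0, 0, 0, 0, 61, 58, 60, 81, 84, 0, 0, 0, 0]
0.8 [212, 246, 248, 0, 140, 140, 140, 139, 0, 0, 107, 0, 0]
0.86 [300, 393, 333, 192, 141, 141, 142, 142, 0, 0, 106, 0, 0]
0.92 [305, 389, 336, 206, 141, 141, 141, 142, 0, 83, 97, 0, 0]
0.98 [257, 340, 327, 171, 143, 143, 143, 143, 94, 93, 47, 45, 0]
[0.13472044 0.48147927 0.25628668] [-3.14152502e+00  1.87421865e-05  2.86874153e+00] 0.025 1.4
```

>>> step_arm --plan "0.3 -0.2 0 0 0 0 0; 0.6 -0.4 0 0 0 0 0; 0.92 -0.63 0 0 0 0 0; 0.92 -0.63 0 0 0 0 0" --grip_force 40

```text
time_s: 1.8
tcp_pos: [0.2487, 0.4031, 0.2564]
eef_rot: [-3.141, 0.002, 2.861]
contact_force: [-0.9, 0.3, -0.6]
gripper_width: 0.0283
grip_force: 0.0
```

>>> step_arm --plan "0.3 -0.2 0 0 0 0 0; 0.6 -0.4 0 0 0 0 0; 0.92 -0.63 0 0 0 0 0; 0.92 -0.63 0 0 0 0 0"

```text
time_s: 2.2
tcp_pos: [0.3589, 0.3279, 0.2563]
eef_rot: [-3.141, 0.002, 2.862]
contact_force: [0.3, -0.1, 0.7]
gripper_width: 0.0003
grip_force: 0.0
```

>>> step_arm --plan "0.3 -0.2 0 0 0 0 0; 0.6 -0.4 0 0 0 0 0; 0.92 -0.63 0 0 0 0.008 0; 0.92 -0.63 0 0 0 0.008 0; 0.92 -0.63 -0.4 0 0 0.008 0; 0.92 -0.63 -0.8 0 0 0.008 0; 0.92 -0.63 -0.8 0 0 0.008 0"

```text
time_s: 2.9
tcp_pos: [0.46, 0.2531, 0.1538]
eef_rot: [-3.132, -0.012, 2.895]
contact_force: [-1.3, 0.2, -0.7]
gripper_width: -0.0003
grip_force: 0.0
```

>>> step_arm --plan "0 0 -0.4 0 0 0 0; 0 0 -0.8 0 0 0 0; 0 0 -1 0 0 0 0; 0 0 -1 0 0 0 0; 0 0 -1 0 0 0 0"

```text
time_s: 3.4
tcp_pos: [0.4668, 0.2563, 0.0423]
eef_rot: [3.14, 0.002, 2.895]
contact_force: [0.9, 0.9, -0.0]
gripper_width: -0.0001
grip_force: 0.0
```

>>> step_arm --plan "0.08 -0.02 -0.05 0 0 0 0; 0.16 -0.04 -0.05 0 0 0 0; 0.24 -0.06 -0.05 0 0 0 0; 0.32 -0.08 -0.05 0 0 0 0; 0.38 -0.095 -0.05 0 0 0 0; 0.44 -0.11 -0.05 0 0 0 0; 0.47 -0.118 -0.05 0 0 0 0; 0.47 -0.118 -0.05 0 0 0 0"

```text
time_s: 4.2
tcp_pos: [0.523, 0.2402, 0.0342]
eef_rot: [-3.141, 0.0, 2.893]
contact_force: [0.0, 0.5, 0.4]
gripper_width: 0.0002
grip_force: 0.0
```

>>> step_arm --plan "0.02 -0.005 0 0 0 0 0; 0.04 -0.01 0 0 0 0 0; 0.06 -0.015 0 0 0 0 0; 0.07 -0.018 0 0 0 0 0; 0.07 -0.018 0 0 0 0 0"

```text
time_s: 4.7
tcp_pos: [0.5304, 0.2383, 0.0341]
eef_rot: [-3.141, -0.001, 2.894]
contact_force: [-1.5, 0.2, 0.5]
gripper_width: 0.0
grip_force: 0.7
```

>>> step_arm --plan "0.02 -0.005 0 0 0 0 0; 0.04 -0.01 0 0 0 0 0; 0.06 -0.015 0 0 0 0 0; 0.06 -0.015 0 0 0 0 0"

```text
time_s: 5.1
tcp_pos: [0.531, 0.238, 0.0339]
eef_rot: [-3.141, -0.014, 2.897]
contact_force: [-17.9, 5.6, 10.6]
gripper_width: 0.0003
grip_force: 9.1
```

>>> step_arm --plan "-0.2 0.05 0 0 0 0 0; -0.4 0.1 0 0 0 0 0; -0.4 0.1 0 0 0 0 0; -0.4 0.1 0.4 0 0 0 0; -0.4 0.1 0.8 0 0 0 0; -0.4 0.1 1 0 0 0 0.5; -0.4 0.1 1 0 0 0 1"

```text
time_s: 5.8
tcp_pos: [0.494, 0.2501, 0.1598]
eef_rot: [3.134, 0.009, 2.894]
contact_force: [1.4, -0.3, 0.7]
gripper_width: 0.0281
grip_force: 0.0
```

```bash
python3 - <<'E'
from h import *
im,d=cams.grab_frame("top");np.save("top1.npy",d);cv2.imwrite("pics/c1.png",cv2.resize(im[130:250,95:215,::-1],None,fx=4,fy=4,interpolation=cv2.INTER_CUBIC))
s=arm.read_state();print(s["tcp_pos"],s["eef_rot"],s["contact_force"])
E
```

```text
[0.49245398 0.24937639 0.15709292] [3.13722456 0.00570147 2.89356133] [-0.53905653  0.19306136 -0.64053995]
```

View pics/c1.png

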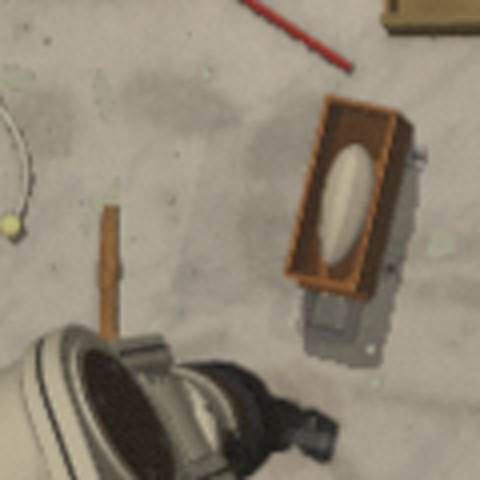

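Drawer shut: the box front is at crop (325,290) with the handle just below it at (332,320). The well and casting are undisturbed. On to the lids.

>>> step_arm --plan "0.05 -0.2 0 0 0 -0.04 1; 0.1 -0.4 0 0 0 -0.08 1; 0.16 -0.6 0 0 0 -0.12 1; 0.22 -0.8 0 0 0 -0.165 1; 0.28 -0.996 0 0 0 -0.206 1"

```text
time_s: 6.35
tcp_pos: [0.5232, 0.1276, 0.1526]
eef_rot: [-3.139, -0.001, 2.241]
contact_force: [0.1, -0.3, -0.6]
gripper_width: 0.0852
grip_force: 0.0
```

>>> step_arm --plan "0.05 -0.2 0 0 0 -0.04 1; 0.1 -0.4 0 0 0 -0.08 1; 0.16 -0.6 0 0 0 -0.12 1; 0.22 -0.8 0 0 0 -0.165 1; 0.28 -0.996 0 0 0 -0.206 1"

```text
time_s: 6.85
tcp_pos: [0.5567, 0.0081, 0.1524]
eef_rot: [-3.139, 0.0, 1.594]
contact_force: [-0.5, 0.1, -0.4]
gripper_width: 0.0853
grip_force: 0.0
```

>>> step_arm --plan "0.05 -0.2 0 0 0 -0.04 1; 0.1 -0.4 0 0 0 -0.08 1; 0.16 -0.6 0 0 0 -0.12 1; 0.22 -0.8 0 0 0 -0.165 1; 0.28 -0.996 0 0 0 -0.206 1"

```text
time_s: 7.35
tcp_pos: [0.5903, -0.1113, 0.1523]
eef_rot: [-3.139, 0.001, 0.946]
contact_force: [0.4, -0.5, 0.7]
gripper_width: 0.085
grip_force: 0.0
```

>>> step_arm --plan "0.05 -0.2 0 0 0 -0.04 1; 0.1 -0.4 0 0 0 -0.08 1; 0.16 -0.6 0 0 0 -0.12 1; 0.22 -0.8 0 0 0 -0.165 1; 0.28 -0.996 0 0 0 -0.206 1; 0.28 -0.996 0 0 0 -0.206 1; 0.28 -0.996 0 0 0 -0.206 1; 0.28 -0.996 0 0 0 -0.206 1"

```text
time_s: 8.15
tcp_pos: [0.6237, -0.2288, 0.1531]
eef_rot: [-3.14, 0.002, 0.307]
contact_force: [0.5, 1.0, 0.1]
gripper_width: 0.0855
grip_force: 0.0
```

>>> step_arm --plan "0 0 -0.3 0 0 0 1; 0 0 -0.6 0 0 0 1; 0 0 -0.8 0 0 0 1; 0 0 -1 0 0 0 1; 0 0 -1 0 0 0 1; 0 0 -1 0 0 0 1"

```text
time_s: 8.75
tcp_pos: [0.6241, -0.2285, 0.0343]
eef_rot: [-3.141, 0.001, 0.307]
contact_force: [0.9, -0.4, 0.8]
gripper_width: 0.0853
grip_force: 0.0
```

>>> step_arm --plan "0 0 -0.03 0 0 0 1; 0 0 -0.06 0 0 0 1; 0 0 -0.06 0 0 0 1; 0 0 -0.06 0 0 0 1"

```text
time_s: 9.15
tcp_pos: [0.6245, -0.2296, 0.0277]
eef_rot: [3.141, -0.001, 0.305]
contact_force: [1.0, 0.6, 0.6]
gripper_width: 0.0852
grip_force: 0.0
```

>>> step_arm --plan "0 0 0 0 0 0 0.75; 0 0 0 0 0 0 0.6; 0 0 0 0 0 0 0.5; 0 0 0 0 0 0 0.5; 0 0 0 0 0 0 0.5; 0 0 0 0 0 0 0.5" --grip_force 60

```text
time_s: 9.75
tcp_pos: [0.6247, -0.2297, 0.0277]
eef_rot: [3.141, -0.001, 0.305]
contact_force: [0.3, -0.1, 4.9]
gripper_width: 0.0584
grip_force: 67.3
```

>>> step_arm --plan "0 0 0.05 0 0 0 0.5; 0 0 0.15 0 0 0 0.5; 0 0 0.3 0 0 0 0.5; 0 0 0.5 0 0 0 0.5; 0 0 0.75 0 0 0 0.5; 0 0 1 0 0 0 0.5; 0 0 1 0 0 0 0.5; 0 0 1 0 0 0 0.5"

```text
time_s: 10.55
tcp_pos: [0.6243, -0.2295, 0.1469]
eef_rot: [3.141, -0.0, 0.305]
contact_force: [-0.2, -0.3, -5.0]
gripper_width: 0.0587
grip_force: 66.4
```

```bash
python3 - <<'E'
from h import *
im,d=cams.grab_frame("top");np.save("top2.npy",d)
a=cv2.resize(im[110:250,265:405,::-1],None,fx=2.8,fy=2.8,interpolation=cv2.INTER_CUBIC)
im,d=cams.grab_frame("scene");np.save("scene2.npy",d)
b=cv2.resize(im[170:310,245:385,::-1],None,fx=2.8,fy=2.8,interpolation=cv2.INTER_CUBIC)
cv2.imwrite("pics/c2.png",np.hstack([a,b]))
s=arm.read_state();print(s["tcp_pos"],s["eef_rot"],s["contact_force"],s["wrist_torque"],s["gripper_width"],s["grip_force"],s["time_s"])
E
```

```text
[ 0.62278888 -0.2289083   0.14440805] [-3.13867992  0.00379715  0.30527385] [ 0.16747188 -0.61552754 -4.86346613] [ 0.01753406  0.03927913 -0.01451809] 0.058550461294108166 66.4137165248394 10.65
```

View pics/c2.png

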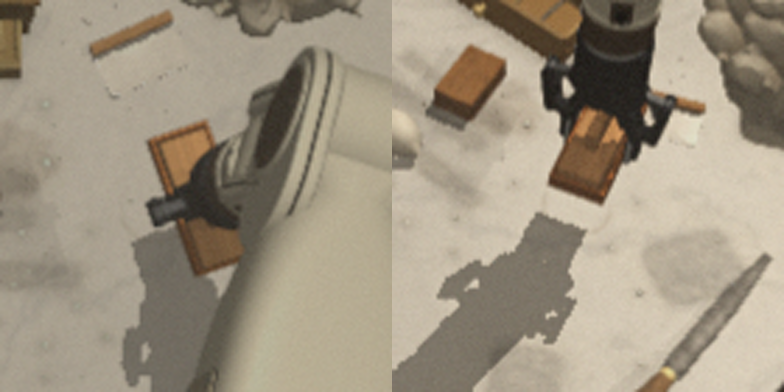

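```bash
python3 - <<'E'
from h import *
from scipy.optimize import least_squares
vv,uu=np.mgrid[0:384,0:512];px=np.c_[uu.ravel(),vv.ravel()]
im,d=cams.grab_frame("top");np.save("top3.npy",d);im,d=cams.grab_frame("scene");np.save("scene3.npy",d)
for n in("top0","top1","top2","top3","scene0","scene2","scene3"):
    X=cloud(n[:-1],np.load(n+".npy"),px)
    q=X[(abs(X[:,0]-.645)<.09)&(abs(X[:,1]-.21)<.06)&(X[:,2]>.081)&(X[:,2]<.09)][:,:2]
    # points on rim: distance to the rim mid-rectangle (132x50) minimal
    def f(p):
        c,s=np.cos(p[2]),np.sin(p[2]);u=(q-p[:2])@np.array([[c,-s],[s,c]])
        e=np.abs(u)-[.066,.025];return np.where(np.all(e<0,1),e.max(1),np.linalg.norm(np.maximum(e,0),axis=1))*1000
    r=least_squares(f,[.646,.21,-.245],loss="soft_l1",x_scale=[.001,.001,.01]);print(n,len(q),r.x.round(4),round(np.degrees(r.x[2]),2),round(np.abs(r.fun).mean(),2))
for n in("top0","scene0"):
    X=cloud(n[:-1],np.load(n+".npy"),px)
    q=X[(abs(X[:,0]-.624)<.09)&(abs(X[:,1]+.23)<.07)&(X[:,2]>.022)&(X[:,2]<.032)][:,:2]
    def f(p):
        c,s=np.cos(p[2]),np.sin(p[2]);u=(q-p[:2])@np.array([[c,-s],[s,c]])
        e=np.abs(u)-[.0685,.0275];return np.where(np.all(e<0,1),e.max(1),np.linalg.norm(np.maximum(e,0),axis=1))*1000
    r=least_squares(f,[.623,-.229,.31],loss="soft_l1",x_scale=[.001,.001,.01]);print("lid",n,len(q),r.x.round(4),round(np.degrees(r.x[2]),2),round(np.abs(r.fun).mean(),2))
E
```

```text
top0 79 [ 0.6469  0.209  -0.2437] -13.96 0.97
top1 101 [ 0.6468  0.2093 -0.2389] -13.69 1.06
top2 93 [ 0.6466  0.2093 -0.2453] -14.06 1.02
top3 109 [ 0.6468  0.2092 -0.2455] -14.07 1.03
scene0 72 [ 0.6424  0.2092 -0.2395] -13.72 1.54
scene2 77 [ 0.6429  0.2089 -0.2489] -14.26 1.87
scene3 81 [ 0.6433  0.2087 -0.2375] -13.61 1.78
lid top0 286 [ 0.6248 -0.2299  0.3138] 17.98 3.78
lid scene0 222 [ 0.6235 -0.2282  0.3103] 17.78 3.88
```

>>> step_arm --plan "0.005 0.1 0 0 0 -0.005 0.5; 0.01 0.3 0 0 0 -0.015 0.5; 0.02 0.5 0 0 0 -0.025 0.5; 0.03 0.7 0 0 0 -0.035 0.5; 0.047 0.914 0 0 0 -0.0437 0.5"

```text
time_s: 11.25
tcp_pos: [0.6289, -0.119, 0.1452]
eef_rot: [-3.141, 0.003, 0.166]
contact_force: [0.2, 0.6, -4.2]
gripper_width: 0.0588
grip_force: 66.3
```

>>> step_arm --plan "0.01 0.2 0 0 0 -0.01 0.5; 0.02 0.4 0 0 0 -0.02 0.5; 0.03 0.6 0 0 0 -0.03 0.5; 0.04 0.8 0 0 0 -0.04 0.5; 0.047 0.914 0 0 0 -0.0437 0.5"

```text
time_s: 11.75
tcp_pos: [0.6346, -0.008, 0.1453]
eef_rot: [-3.141, 0.003, 0.032]
contact_force: [-0.3, -1.2, -4.3]
gripper_width: 0.0586
grip_force: 66.3
```

>>> step_arm --plan "0.01 0.2 0 0 0 -0.01 0.5; 0.02 0.4 0 0 0 -0.02 0.5; 0.03 0.6 0 0 0 -0.03 0.5; 0.04 0.8 0 0 0 -0.04 0.5; 0.047 0.914 0 0 0 -0.0437 0.5"

```text
time_s: 12.25
tcp_pos: [0.6404, 0.0055, 0.1467]
eef_rot: [-3.098, 0.003, -0.009]
contact_force: [-0.2, 0.0, -4.9]
gripper_width: 0.0593
grip_force: 66.3
```

>>> step_arm --plan "0.01 0.2 0 0 0 -0.01 0.5; 0.02 0.4 0 0 0 -0.02 0.5; 0.03 0.6 0 0 0 -0.03 0.5; 0.04 0.8 0 0 0 -0.04 0.5; 0.047 0.914 0 0 0 -0.0437 0.5; 0.047 0.914 0 0 0 -0.0437 0.5; 0.047 0.914 0 0 0 -0.0437 0.5; 0.047 0.914 0 0 0 -0.0437 0.5"

```text
time_s: 13.05
tcp_pos: [0.6397, -0.0115, 0.1471]
eef_rot: [-3.057, 0.004, -0.054]
contact_force: [0.7, 0.2, -4.4]
gripper_width: 0.0595
grip_force: 66.3
```

```bash
python3 - <<'E'
from h import *
im,d=cams.grab_frame("top");np.save("top4.npy",d)
a=cv2.resize(im[130:250,95:235,::-1],None,fx=2.8,fy=2.8,interpolation=cv2.INTER_CUBIC)
im,d=cams.grab_frame("scene");np.save("scene4.npy",d)
b=cv2.resize(im[90:210,150:290,::-1],None,fx=2.8,fy=2.8,interpolation=cv2.INTER_CUBIC)
cv2.imwrite("pics/c4.png",np.hstack([a,b]))
s=arm.read_state();print(s["tcp_pos"],s["eef_rot"],s["contact_force"],s["wrist_torque"],s["gripper_width"],s["grip_force"],s["time_s"])
E
```

```text
[ 0.63973626 -0.01116617  0.14711301] [-3.05651617  0.00399104 -0.05345856] [ 0.56703522 -0.15260324 -4.2419932 ] [-0.14705992 -0.00375512 -0.01469552] 0.05891620570332293 66.34646952152252 13.15
```

View pics/c4.png

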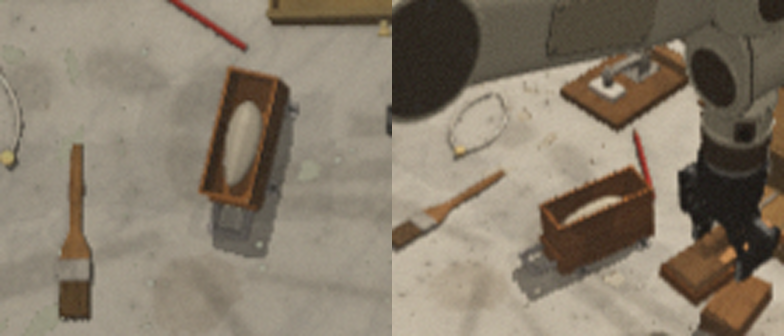

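```bash
python3 - <<'E'
from h import *
s=arm.read_state();print(s["qpos"].round(3),s["qvel"].round(3),s["joint_efforts"].round(1),s["tcp_pos"],s["eef_rot"]);print([a for a in dir(arm) if a[0]!="_"])
vv,uu=np.mgrid[0:384,0:512];px=np.c_[uu.ravel(),vv.ravel()]
for n in("top","scene"):
    X=cloud(n,np.load(n+"0.npy"),px);k=(abs(X[:,1]-.1)<.35)&(X[:,0]>.2)&(X[:,0]<.8)&(X[:,2]>.1);Y=X[k]
    print(n,len(Y),Y[:12].round(2).tolist())
E
```

```text
[-0.054  0.581  0.23   1.224  0.085  3.141] [0.009 0.001 0.004 0.001 0.003 0.001] [ -0.2 -54.8  26.    0.    0.4   0. ] [ 0.63973626 -0.01116617  0.14711301] [-3.05651617  0.00399104 -0.05345856]
['PlanningError', 'finish_job', 'read_state', 'tip_reach']
top 0 []
scene 0 []
```

```bash
python3 - <<'E'
from h import *
im,d=cams.grab_frame("scene");cv2.imwrite("pics/s5.png",cv2.resize(im[:300,:400,::-1],None,fx=2,fy=2))
E
```

```text
(no output)
```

View pics/s5.png

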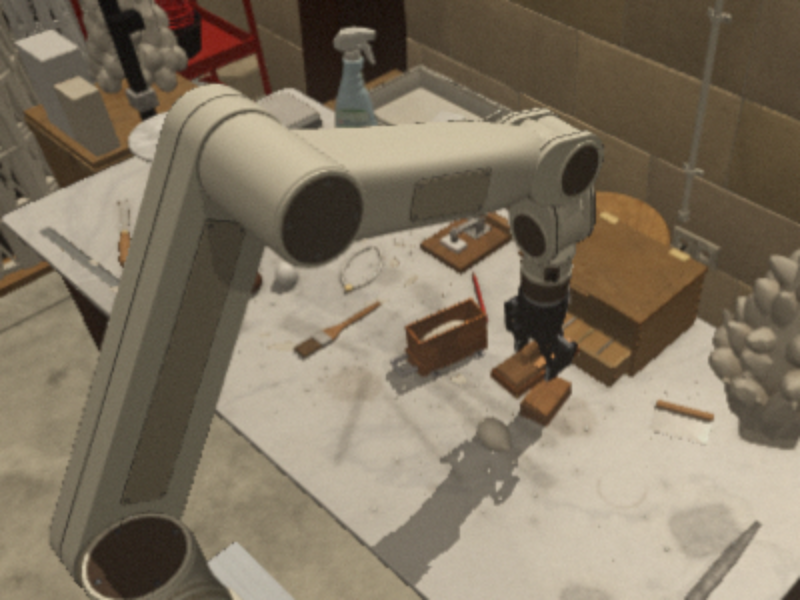

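q6 sits at its limit (3.141): yaw = q1 − q6 + π. I'll turn the other way round, since the lid may be seated either way.

>>> step_arm --plan "0 -0.9 0 0 0 0.15 0.5; 0 -0.9 0 0 0 0.18 0.5; 0 -0.9 0 0 0 0.21 0.5; 0 -0.9 0 0 0 0.25 0.5; 0 -0.9 0 0 0 0.25 0.5; 0 -0.9 0 0 0 0.25 0.5; 0 -0.9 0 0 0 0.25 0.5; 0 -0.9 0 0 0 0.25 0.5"

```text
time_s: 14.0
tcp_pos: [0.64, -0.1186, 0.147]
eef_rot: [-3.057, 0.004, 0.732]
contact_force: [-0.4, 0.8, -3.8]
gripper_width: 0.0584
grip_force: 67.9
```

>>> step_arm --plan "0 0 0 -0.01 -0.01 0 0.5; 0 0 0 -0.0191 -0.019 0 0.5; 0 0 0 -0.0191 -0.019 0 0.5; 0 0 0 -0.0191 -0.019 0 0.5; 0 0 0 -0.0191 -0.019 0 0.5"

```text
time_s: 14.5
tcp_pos: [0.64, -0.1191, 0.1471]
eef_rot: [-3.141, -0.0, 0.732]
contact_force: [0.0, -0.1, -3.5]
gripper_width: 0.0587
grip_force: 67.9
```

>>> step_arm --plan "0 0.1 0 0 0 0.03 0.5; 0.005 0.3 0 0 0 0.07 0.5; 0.01 0.5 0 0 0 0.115 0.5; 0.015 0.7 0 0 0 0.16 0.5; 0.0187 0.85 0 0 0 0.2 0.5; 0.0187 0.912 0 0 0 0.2298 0.5"

```text
time_s: 15.1
tcp_pos: [0.6423, -0.0077, 0.1469]
eef_rot: [-3.14, -0.001, 1.46]
contact_force: [-0.7, 0.0, -4.6]
gripper_width: 0.0585
grip_force: 67.9
```

>>> step_arm --plan "0 0.15 0 0 0 0.035 0.5; 0.005 0.3 0 0 0 0.075 0.5; 0.01 0.5 0 0 0 0.115 0.5; 0.015 0.7 0 0 0 0.16 0.5; 0.0187 0.85 0 0 0 0.2 0.5; 0.0187 0.912 0 0 0 0.2298 0.5"

```text
time_s: 15.7
tcp_pos: [0.6446, 0.1018, 0.1468]
eef_rot: [-3.141, -0.001, 2.182]
contact_force: [-1.3, -0.6, -4.5]
gripper_width: 0.0587
grip_force: 67.9
```

>>> step_arm --plan "0 0.15 0 0 0 0.035 0.5; 0.005 0.3 0 0 0 0.075 0.5; 0.01 0.5 0 0 0 0.115 0.5; 0.015 0.7 0 0 0 0.16 0.5; 0.0187 0.85 0 0 0 0.2 0.5; 0.0187 0.912 0 0 0 0.2298 0.5; 0.0187 0.912 0 0 0 0.2298 0.5; 0.0187 0.912 0 0 0 0.2298 0.5"

```text
time_s: 16.5
tcp_pos: [0.6466, 0.209, 0.1467]
eef_rot: [-3.14, -0.001, 2.896]
contact_force: [0.7, -0.8, -4.6]
gripper_width: 0.0591
grip_force: 67.9
```

```bash
python3 - <<'E'
from h import *
im,d=cams.grab_frame("top");np.save("top5.npy",d)
a=cv2.resize(im[130:250,95:235,::-1],None,fx=2.8,fy=2.8,interpolation=cv2.INTER_CUBIC)
im,d=cams.grab_frame("scene");np.save("scene5.npy",d)
b=cv2.resize(im[90:210,150:290,::-1],None,fx=2.8,fy=2.8,interpolation=cv2.INTER_CUBIC)
cv2.imwrite("pics/c5.png",np.hstack([a,b]))
vv,uu=np.mgrid[0:384,0:512];px=np.c_[uu.ravel(),vv.ravel()]
for n in("top5","scene5"):
    X=cloud(n[:-1],np.load(n+".npy"),px);a=-.2435;R=np.array([[np.cos(a),-np.sin(a)],[np.sin(a),np.cos(a)]])
    u=(X[:,:2]-[.6467,.2092])@R
    k=(abs(u[:,0])<.09)&(abs(u[:,1])<.05)&(X[:,2]>.125)&(X[:,2]<.15)
    q=u[k]*1000
    for y0,y1 in((-20,-10),(-10,0),(0,10),(10,20)):
        w=q[(q[:,1]>=y0)&(q[:,1]<y1),0]
        if len(w)>3: print(n,y0,len(w),"x",w.min().round(1),w.max().round(1))
    for x0,x1 in((-65,-40),(-40,-20),(20,40),(40,65)):
        w=q[(q[:,0]>=x0)&(q[:,0]<x1),1]
        if len(w)>3: print(n,x0,len(w),"y",w.min().round(1),w.max().round(1))
s=arm.read_state();print(s["tcp_pos"],s["eef_rot"],s["qpos"].round(2),s["gripper_width"],s["time_s"])
E
```

```text
top5 -20 27 x -70.3 71.1
top5 -10 16 x -66.9 70.3
top5 0 7 x 52.9 70.5
top5 10 5 x 67.9 70.6
top5 -65 58 y -31.1 -1.6
top5 -40 39 y -31.8 -10.2
top5 20 41 y -30.8 -7.0
top5 40 61 y -30.9 29.0
scene5 -20 33 x -73.7 59.6
scene5 -10 14 x -74.7 -63.0
scene5 0 10 x -75.2 -62.3
scene5 10 13 x -73.8 -29.5
scene5 -65 68 y -35.5 27.2
scene5 -40 39 y -34.7 20.5
scene5 20 28 y -37.4 -18.6
scene5 40 41 y -34.2 -17.1
[0.64671369 0.20837011 0.14685742] [-3.14055255e+00 -6.60391036e-04  2.89535598e+00] [ 0.31  0.66  0.37  1.28 -0.    0.56] 0.05852057760571151 16.6
```

View pics/c5.png

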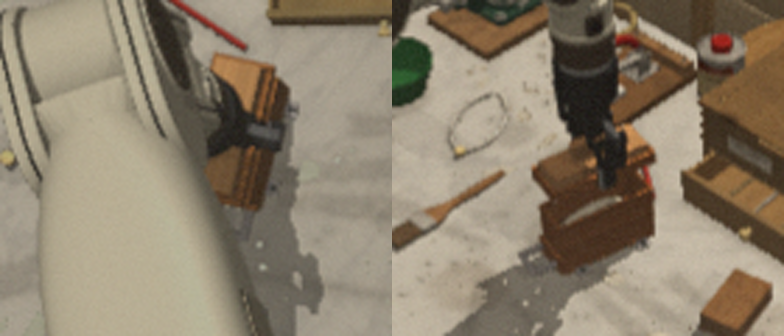

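Lids level over the box, at crop (240,130) in the top view, within about 1 mm in both axes. Lowering.

>>> step_arm --plan "0 0.004 -0.08 0 0 0 0.5; 0 0.004 -0.16 0 0 0 0.5; 0 0.004 -0.24 0 0 0 0.5; 0 0.004 -0.28 0 0 0 0.5; 0 0.004 -0.28 0 0 0 0.5; 0 0.004 -0.28 0 0 0 0.5"

```text
time_s: 17.2
tcp_pos: [0.6465, 0.2098, 0.1133]
eef_rot: [-3.141, -0.001, 2.898]
contact_force: [-0.2, -0.4, -4.1]
gripper_width: 0.0587
grip_force: 67.9
```

>>> step_arm --plan "0 0 -0.015 0 0 0 0.5; 0 0 -0.03 0 0 0 0.5; 0 0 -0.045 0 0 0 0.5; 0 0 -0.045 0 0 0 0.5; 0 0 -0.045 0 0 0 0.5"

```text
time_s: 17.7
tcp_pos: [0.6465, 0.2098, 0.108]
eef_rot: [-3.141, -0.0, 2.898]
contact_force: [0.2, 0.7, -3.8]
gripper_width: 0.0589
grip_force: 67.9
```

Entered with no contact force; continue.

>>> step_arm --plan "0 0 -0.01 0 0 0 0.5; 0 0 -0.02 0 0 0 0.5; 0 0 -0.03 0 0 0 0.5; 0 0 -0.04 0 0 0 0.5; 0 0 -0.05 0 0 0 0.5; 0 0 -0.05 0 0 0 0.5"

```text
time_s: 18.3
tcp_pos: [0.6466, 0.2098, 0.102]
eef_rot: [-3.141, -0.0, 2.898]
contact_force: [-0.9, 0.8, -3.7]
gripper_width: 0.0588
grip_force: 67.9
```

>>> step_arm --plan "0 0 -0.008 0 0 0 0.5; 0 0 -0.016 0 0 0 0.5; 0 0 -0.016 0 0 0 0.5; 0 0 -0.016 0 0 0 0.5"

```text
time_s: 18.7
tcp_pos: [0.6466, 0.2098, 0.1018]
eef_rot: [3.141, 0.001, 2.898]
contact_force: [-3.2, -1.5, 6.5]
gripper_width: 0.0587
grip_force: 69.0
```

>>> step_arm --plan "0 0 0 0 0 0 0.75; 0 0 0 0 0 0 0.85; 0 0 0 0 0 0 1; 0 0 0 0 0 0 1; 0 0 0 0 0 0 1; 0 0 0 0 0 0 1"

```text
time_s: 19.3
tcp_pos: [0.6466, 0.2098, 0.1]
eef_rot: [-3.141, -0.0, 2.898]
contact_force: [-0.5, -0.2, -0.5]
gripper_width: 0.0852
grip_force: 0.0
```

>>> step_arm --plan "0 0 0.1 0 0 0 1; 0 0 0.2 0 0 0 1; 0 0 0.33 0 0 0 1; 0 0 0.33 0 0 0 1; 0 0 0.33 0 0 0 1; 0 0 0.33 0 0 0 1"

```text
time_s: 19.9
tcp_pos: [0.6463, 0.2097, 0.1394]
eef_rot: [-3.141, -0.001, 2.898]
contact_force: [0.1, -1.2, 0.6]
gripper_width: 0.0852
grip_force: 0.0
```

```bash
python3 - <<'E'
from h import *
vv,uu=np.mgrid[0:384,0:512];px=np.c_[uu.ravel(),vv.ravel()]
for n in("top","scene"):
    im,d=cams.grab_frame(n)
    if n=="scene": b=cv2.resize(im[110:210,150:290,::-1],None,fx=4,fy=4,interpolation=cv2.INTER_CUBIC);cv2.imwrite("pics/c6.png",b)
    X=cloud(n,d,px);a=-.2435;R=np.array([[np.cos(a),-np.sin(a)],[np.sin(a),np.cos(a)]])
    u=(X[:,:2]-[.6467,.2092])@R
    k=(abs(u[:,0])<.09)&(abs(u[:,1])<.05)&(X[:,2]>.09)&(X[:,2]<.107)
    print(n,k.sum(),(np.percentile(u[k],[0,2,98,100],axis=0)*1000).round(1).tolist())
    k=(abs(u[:,0])<.07)&(abs(u[:,1])<.03)&(X[:,2]>.107)&(X[:,2]<.116);A=np.c_[u[k],np.ones(k.sum())]
    print("cover plane",k.sum(),np.linalg.lstsq(A,X[k,2],rcond=None)[0].round(4))
s=arm.read_state();print(s["tcp_pos"],s["eef_rot"],s["contact_force"],s["gripper_width"],s["time_s"])
E
```

```text
top 259 [[-70.5, -30.5], [-69.2, -30.1], [70.3, 26.8], [70.9, 30.2]]
cover plane 264 [-0.0014  0.0075  0.1091]
scene 251 [[-74.6, -35.3], [-73.9, -33.6], [62.9, 24.7], [69.3, 29.4]]
cover plane 165 [-0.0058 -0.0143  0.1096]
[0.6460256  0.20962356 0.13883751] [-3.14019658e+00 -1.72924805e-03  2.89786976e+00] [-0.24180787  0.37753701 -0.61199653] 0.08535706172405892 20.0
```

View pics/c6.png

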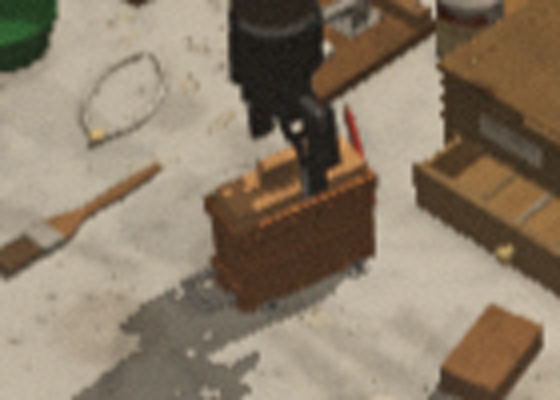

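Lids are seated level and centred on the box (crop (290,215)); the fingers straddle the grip block at (300,170). Gripping it now.

>>> step_arm --plan "0 0 0 0 0 0 0.6; 0 0 0 0 0 0 0.35; 0 0 0 0 0 0 0.2; 0 0 0 0 0 0 0.05; 0 0 0 0 0 0 0.05; 0 0 0 0 0 0 0.05; 0 0 0 0 0 0 0.05" --grip_force 40

```text
time_s: 20.7
tcp_pos: [0.6466, 0.2099, 0.1399]
eef_rot: [-3.141, -0.0, 2.898]
contact_force: [0.4, 0.9, 1.3]
gripper_width: 0.0135
grip_force: 40.5
```

>>> step_arm --plan "0 0 0.02 0 0 0 0.05; 0 0 0.04 0 0 0 0.05; 0 0 0.06 0 0 0 0.05; 0 0 0.08 0 0 0 0.05; 0 0 0.08 0 0 0 0.05"

```text
time_s: 21.2
tcp_pos: [0.6466, 0.2098, 0.1498]
eef_rot: [-3.141, -0.0, 2.898]
contact_force: [0.7, 0.2, -1.7]
gripper_width: 0.0131
grip_force: 40.1
```

>>> step_arm --plan "0 0 0.05 0 0 0 0.05; 0 0 0.12 0 0 0 0.05; 0 0 0.22 0 0 0 0.05; 0 0 0.35 0 0 0 0.05; 0 0 0.5 0 0 0 0.05; 0 0 0.65 0 0 0 0.05; 0 0 0.75 0 0 0 0.05; 0 0 0.75 0 0 0 0.05"

```text
time_s: 22.0
tcp_pos: [0.6478, 0.2102, 0.2428]
eef_rot: [3.139, 0.005, 2.898]
contact_force: [-0.4, 0.1, -1.7]
gripper_width: 0.013
grip_force: 40.2
```

>>> step_arm --plan "0 0 0 0 0 0 0.05; 0 0 0 0 0 0 0.05; 0 0 0 0 0 0 0.05"

```text
time_s: 22.3
tcp_pos: [0.646, 0.2096, 0.2379]
eef_rot: [-3.14, -0.002, 2.898]
contact_force: [0.1, 0.2, -2.1]
gripper_width: 0.0131
grip_force: 40.2
```

```bash
python3 - <<'E'
from h import *
im,d=cams.grab_frame("scene");cv2.imwrite("pics/c7.png",cv2.resize(im[90:210,150:290,::-1],None,fx=4,fy=4,interpolation=cv2.INTER_CUBIC))
s=arm.read_state();print(s["tcp_pos"],s["eef_rot"],s["contact_force"],s["gripper_width"],s["grip_force"],s["time_s"])
E
```

```text
[0.64609595 0.20964993 0.23809084] [-3.13987969e+00 -2.15674670e-03  2.89791570e+00] [ 0.53267932  0.09755949 -2.10316097] 0.013419476776925147 40.17968237400055 22.35
```

View pics/c7.png

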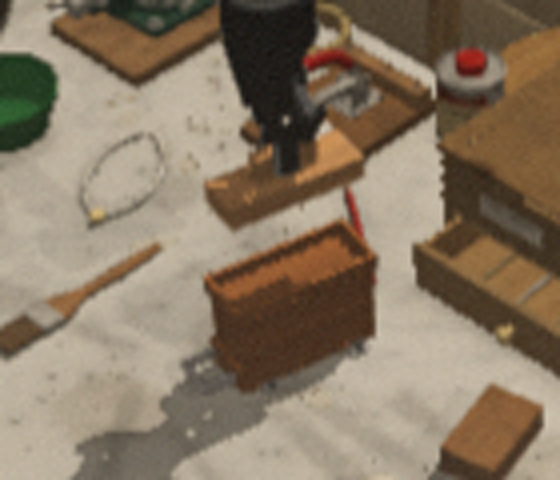

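The outer lid is held level at (285,180), with the inner tray still seated on the box at (290,270). Handing in.

```bash
python3 -c "
from workcell import arm
print(arm.finish_job())"
```

```text
the job is handed in; nothing more can be done
None
```

The job is handed in, with no verdict returned: the drawer is shut, the inner lid is seated on the box, and the outer lid is held level about 10 cm above it.

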